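# Fish the dropped parcel out of the gap at the parcel counter

## Task

The small red parcel has slipped into the narrow gap between the label printer and the blue form cabinet. Take the orange-handled hook from its stand and pull the parcel right out of the gap with it, without putting the fingers on the parcel while it is in there. Lay the parcel flat in the green tray and put the hook back in its stand, leaving the other things on the counter where they are.

Things in the scene. Friction and masses are not known exactly. Their poses are not given: they have to be found in the camera images.
- parcel_center (a point): Centre of the red parcel, a carton 90 mm long (its x axis), 38 mm wide (y) and 40 mm high (z), 80 to 170 g. It lies on the table inside the gap, long axis nearly along the gap, and its centre is 65 to 115 mm in from the mouth.
- gap_mouth (a point): Middle of the mouth of the gap, on the table surface. x points into the gap, away from the robot; y points to the label printer (grey, on the left), z up. The gap is 52 mm wide, open at the top and at the mouth; the machines on both sides are fixed, each 220 mm deep (x), 90 mm wide and 120 mm high. A fixed 60 mm high trunking closes the far end of the gap from x = 200 mm on, so about 35 mm or more of clear floor lies behind the parcel.
- hook_grip (a point): Grip point of the hook, close to its centre of mass, at the middle of the handle's section. Hook frame: x along the handle towards the leg, z up as it hangs. Loose, 180 g. Handle: orange bar 18 mm wide (y) and 24 mm high (z), running from x = -92 to +70 mm. At x = +65 mm a 10 mm thick steel leg goes down to z = -170 mm; its lowest 30 mm carry a flat paddle 24 mm wide (y), 5 mm thick, with which things are pulled (leg included it reaches x = 60 to 70 mm).
- stand_saddle (a point): Middle of the hook stand's saddle: where the hook's grip point is when the hook lies in it, 190 mm above the table; x along the handle, z up. The fixed stand has two blue fork posts at x = -50 and +50 mm, each 12 mm thick (x) and 46 mm wide (y), with an open-topped slot 30 mm wide whose floor is 12 mm below this point and whose lips end 14 mm above it; 88 mm are free between the posts. The base plate is 170 x 90 x 8 mm. The leg hangs clear beyond the +x post.
- tray_in (a point): Centre of the inner floor of the green tray, 5 mm above the table. Tray fixed, outside 190 mm (x) by 160 mm (y) and 45 mm high, walls 5 mm. Attitude: z up.
- carton_a_center (a point): Centre of a loose brown carton 140 x 80 x 60 mm, a bystander.
- carton_b_center (a point): Centre of a loose brown carton 120 x 90 x 70 mm with yellow tape, a bystander.
- bottle: Bottle, 64 mm across and 200 mm tall, standing; origin under its middle. A bystander.
- tape_roll: Yellow roll of tape, 100 mm across and 48 mm high, lying; origin under its middle. A bystander.
- stapler: Black stapler 130 x 30 x 45 mm, standing on its base; origin under its middle. A bystander.
- cutter: Yellow closed box cutter 140 x 20 x 12 mm, lying; origin under its middle. A bystander.
Mind the look-alikes: they are no part of the job. There is more than one size of the part that bears hook_grip; the job needs the largest.

How it is judged:
On the way, in this order (a step that is already met when the one before it is completed fails the run):
1. the hook is lifted out of its stand (z of hook_grip in the frame of stand_saddle above 0.04 m), for 0.1 s.
2. the hook touches the parcel while it lies in the gap (contact force between hook and parcel above 0.05 N and x of parcel_center in the frame of gap_mouth above 0.03 m), for 0.02 s.
3. the parcel lies on the table wholly out of the gap (x of parcel_center in the frame of gap_mouth below -0.045 m and height (world z) of parcel_center below 0.03 m), for 0.2 s.
At the end, for the whole second after the job is handed in: The parcel lies at rest on the tray floor, inside its walls, on a long side (centre under 28 mm above the floor). The hook is at rest in both forks of its stand: grip point within 40 mm lengthwise, 12 mm sideways, 8 mm in height of the saddle point, upright within 0.2 rad (x of parcel_center in the frame of tray_in between -0.09 and 0.09 m and y of parcel_center in the frame of tray_in between -0.075 and 0.075 m and z of parcel_center in the frame of tray_in between 0.01 and 0.028 m and linear speed of parcel below 0.02 m/s and x of hook_grip in the frame of stand_saddle between -0.04 and 0.04 m and y of hook_grip in the frame of stand_saddle between -0.012 and 0.012 m and z of hook_grip in the frame of stand_saddle between -0.008 and 0.008 m and angle between hook_grip's own z axis and vertical below 0.2 rad and linear speed of hook below 0.05 m/s); the robot touches nothing.
It fails at once if the robot itself touches the parcel while the parcel's middle is inside the gap (x of parcel_center in the frame of gap_mouth above 0 m and y of parcel_center in the frame of gap_mouth between -0.026 and 0.026 m and z of parcel_center in the frame of gap_mouth below 0.1 m and contact force between any of the fingers, the arm and parcel above 0.3 N).
It fails at once if a bystander is moved more than 30 mm (distance of any of carton_a_center, carton_b_center, bottle, tape_roll, stapler, cutter from where it was at the start of the episode above 0.03 m).
It also fails if it takes over 72 s, if anything falls off the work surface, if the arm or the gripper's body presses on something with over 40 N, if the wrist force passes 120 N, or if a joint passes its speed limit or range.

## Robot

A 6-joint arm with a two-finger parallel gripper is mounted at the origin on the work surface. World frame = base frame: x ahead of the robot, y to its left, z up, the work surface at z = 0. Lengths are in m, angles in rad, forces in N, time in s.
With the tool pointing down it reaches from about 0.375 to 0.9 m from the base axis. Payload 3.1 kg.
Tool frame: the origin (TCP) lies on the centre line of the jaws, within the pads' length; the fingertips stand 14 mm ahead of it and the grasp point (between the pads) lies 5 mm behind it (arm.tips_ahead is the distance from the TCP to the fingertips, in m); z points along the fingers, y is the line along which they close (so a half turn about z gives the same grasp; the last joint's range is limited). The gripper opens to 87 mm and grips with 3 to 60 N. Pads are 19 mm wide; open, the fingers measure 117 mm over their backs; the gripper's body (75 mm by 190 mm) begins 51 mm behind the grasp point.
Start: joints at [0.936, 0.527, 1.433, -0, 1.181, -0.178], TCP at [0.275, 0.561, 0.237] pointing down, gripper open.
Joint ranges: [-3.08, 3.08], [-0.75, 2.2], [0.22, 2.44], [-1.43, 4.57], [0, 2.65], [-2.85, 2.85]. Speed limits (rad/s): [2.79, 2.79, 3.14, 3.14, 3.14, 3.14].

## Interface

Orientations are given as [roll, pitch, yaw] about the fixed x, y, z axes, in that order (R = Rz(yaw) Ry(pitch) Rx(roll)).
In Python, from cell import arm, eyes gives the robot as it stands. The module is installed in compiled form; this text tells all that it offers.
- The arm moves only by the tool play_rows, never from a script. Its argument "targets" is text: rows parted by semicolons, each of 6 numbers parted by spaces: the shift along the tool's x, y, z in cm, then the turn, a rotation vector about the tool's x, y, z in degrees. A call has 1 to 12 rows; each row shifts and turns the commanded pose from where the row before left it, along the tool's axes as they then stand; what a row does not reach is not made up. A row lasts 1/12 s, in which the tool goes at most 41.7 mm and 7.16 degrees, less where a joint would pass 70% of its speed; a pose out of reach is approached as far as the arm can. A call is refused whole if a number of a shift passes 4.17 or a number of a turn 7.16, either way. A call with a gripper value outside its range is refused whole. "gripper" is the finger opening in cm, from 0 to 8.7, set as the call begins (left out, the last holds). The fingers move at their own pace and stop on an object; "newtons" is the grip in N (left out, the last holds). Time passes only in rows, so rows that do not move let the fingers close. It gives the time, the measured TCP pose, the force, the opening and the grip force at its end, in the units of the state.
- arm.sense(): the state, without advancing time (a new reading comes with each control period).
- eyes.read_camera(name): name is "scene" or "side" or "wrist"; returns (picture, depth): 480x640x3 uint8, blue, green, red; 480x640 float32, m along the optical axis (not along the pixel's ray), 0 where there is no reading.
- eyes.camera_info(name): a dict with "fx", "fy", "cx", "cy" (pixels), "R" (3x3) and "t" (3): a world point X has camera coordinates R X + t; the wrist camera has in their place "hand_eye" (4x4, takes a point from camera to tool coordinates, whose origin is the TCP and whose axes are the flange's). Camera axes: x right, y down, z forward; pixel columns grow to the right and rows downward; lengths in m; the calibration is good to about 2 mm. The wrist camera is an equidistant fisheye: a pixel r from the principal point sees the ray r / f radians off the axis. A picture is of the moment at which its call begins: read the wrist's pose just before it. camera_info takes no time and is no camera call.
- arm.job_done(): hands the job in; it is judged then, once.
The state is a dict: "time_s": time; "joint_positions": joint angles; "qd": joint speeds; "joint_efforts": joint torques, N m; "position": TCP position; "ee_rot": TCP orientation; "force": force on the tool from outside, world axes, zero at the start; "torque": the same for the moment, N m; "grip_width": finger opening in m; "finger_force": force on a finger pad.
Only numpy, scipy, OpenCV 4.12 (cv2) and the standard library are available. Lean on these libraries where they do the work, as an engineer would, in place of code of your own. Each camera call takes 0.05 s, during which the arm holds its last target. There are 200 camera calls.

## Working session

There is one attempt and no reset: what is moved stays moved. The work goes in short steps, Python scripts to look and compute and a tool call to move; the robot and the scene stay as the last step left them, time stands still between calls to the robot, and variables do not carry over. Pictures are saved under pics/ and viewed, at most 10 in all, crops included, and the job is handed in when it is done.

Besides the shell and the picture viewer there is one more tool, called after "Emit:" as name(argument=value, ...), one argument or row to a line, values as JSON. play_rows: Moves the arm, as the interface text tells. Its arguments: {"type":"object","properties":{"targets":{"type":"string"},"gripper":{"type":"number"},"newtons":{"type":"number"}},"required":["targets"]}

```bash
mkdir -p pics; cat > h.py <<'E'
import numpy as np, cv2
from cell import arm, eyes
from scipy.spatial.transform import Rotation as Ro
def cloud(n):
    im,d=eyes.read_camera(n); c=eyes.camera_info(n)
    v,u=np.mgrid[:480,:640]
    P=np.stack([(u-c['cx'])/c['fx']*d,(v-c['cy'])/c['fy']*d,d],-1)
    W=(P-np.array(c['t']))@np.array(c['R'])
    W[d==0]=np.nan
    return im,d,W
E
python3 - <<'E'
from h import *
s=arm.sense(); print({k:np.round(v,3).tolist() for k,v in s.items()})
for n in('scene','side'):
    im,d,W=cloud(n); cv2.imwrite(f'pics/{n}0.png',im); np.savez(f'{n}0.npz',im=im,W=W)
    c=eyes.camera_info(n); print(n,c['fx'],(-np.array(c['R']).T@np.array(c['t'])).round(3),(d>0).mean())
E
```

```text
{'time_s': 0.0, 'joint_positions': [0.937, 0.528, 1.434, -0.0, 1.181, -0.178], 'qd': [0.002, 0.0, 0.0, -0.001, -0.0, 0.001], 'joint_efforts': [-0.001, -44.004, -17.659, 0.063, 0.058, -0.0], 'position': [0.275, 0.561, 0.236], 'ee_rot': [-3.139, -0.0, 2.686], 'force': [1.128, 0.086, -0.742], 'torque': [0.056, 0.007, 0.007], 'finger_force': 0.0, 'grip_width': 0.087}
scene 480.92555808784186 [ 1.478 -0.156  1.04 ] 0.9959212239583334
side 602.0337038681555 [-0.525  0.91   1.228] 0.9505078125
```

View pics/scene0.png

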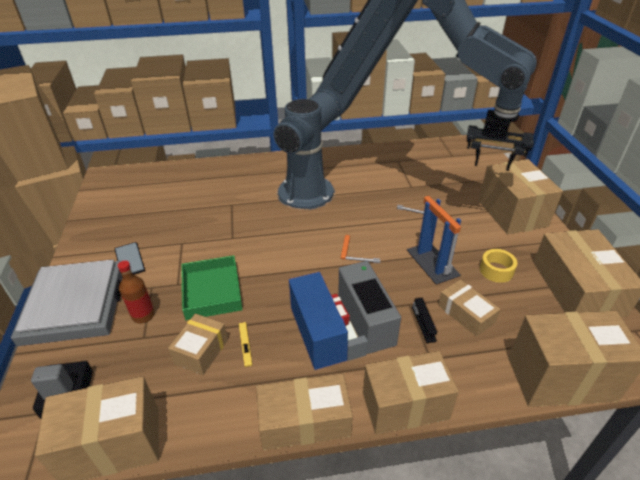

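View pics/side0.png

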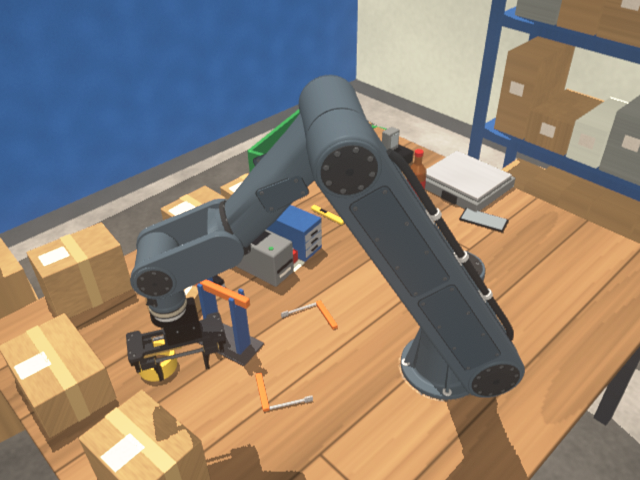

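Scene view: the hook candidates are the one in the stand with its orange handle at (440,213), a small one lying at (346,245)–(380,260), and another lying at (400,208), which is hidden here but shows in the side view at (262,392). The one in the stand is the largest and matches the description. The red candidates are the parcel in the gap at (338,300) and the bottle at (135,295). Next I'll check a close crop and measure.

```bash
cat > m.py <<'E'
from h import *
S=np.load('scene0.npz');im,W=S['im'],S['W']
a=cv2.resize(im[190:290,390:490],(400,400),interpolation=cv2.INTER_CUBIC)
b=cv2.resize(im[255:375,280:405],(400,400),interpolation=cv2.INTER_CUBIC)
cv2.imwrite('pics/crop1.png',np.hstack([a,b]))
def comps(n,lo,hi,zmin=-.01,amin=15,hi2=None):
    S=np.load(n+'0.npz');im,W=S['im'],S['W']
    h=cv2.cvtColor(im,cv2.COLOR_BGR2HSV)
    m=cv2.inRange(h,np.array(lo),np.array(hi))
    N,l,st,ce=cv2.connectedComponentsWithStats(m)
    for i in range(1,N):
        if st[i,4]<amin: continue
        P=W[l==i];P=P[np.isfinite(P[:,0])]
        if len(P)<8 or abs(P[:,1]).max()>1.2 or np.median(P[:,2])<zmin: continue
        print(n,ce[i].round(),st[i,4],'min',np.percentile(P,3,0).round(3),'med',np.median(P,0).round(3),'max',np.percentile(P,97,0).round(3))
for n in('scene','side'):
    print('orange');comps(n,(5,180,120),(12,255,255))
    print('red');comps(n,(0,170,80),(4,255,255),amin=8);comps(n,(174,150,80),(180,255,255),amin=8)
    print('blue');comps(n,(105,140,40),(122,255,255),amin=60)
    print('green');comps(n,(55,120,40),(80,255,255),amin=60)
E
python3 m.py
```

```text
orange
scene [442. 214.] 258 min [0.378 0.318 0.188] med [0.456 0.337 0.2  ] max [0.523 0.36  0.205]
scene [345. 246.] 67 min [0.294 0.066 0.007] med [0.341 0.084 0.013] max [0.384 0.101 0.016]
scene [127. 290.] 22 min [ 0.543 -0.544  0.126] med [ 0.549 -0.534  0.132] max [ 0.553 -0.528  0.137]
red
scene [123. 266.] 81 min [ 0.517 -0.539  0.185] med [ 0.53  -0.529  0.199] max [ 0.537 -0.519  0.203]
scene [138. 307.] 377 min [ 0.533 -0.551  0.03 ] med [ 0.55  -0.523  0.063] max [ 0.556 -0.502  0.092]
scene [334. 295.] 9 min [0.566 0.004 0.037] med [0.57  0.008 0.041] max [0.576 0.014 0.044]
scene [346. 318.] 30 min [0.647 0.02  0.013] med [0.65  0.027 0.032] max [0.654 0.033 0.043]
blue
scene [306.  38.] 1931 min [-1.02   0.046 -0.011] med [-0.667  0.07   0.366] max [-0.642  0.288  0.474]
scene [420.  14.] 242 min [-0.686  0.543  0.387] med [-0.672  0.602  0.404] max [-0.658  0.658  0.422]
scene [427. 232.] 460 min [0.398 0.306 0.017] med [0.406 0.323 0.093] max [0.413 0.346 0.177]
scene [444. 250.] 370 min [0.498 0.33  0.017] med [0.504 0.342 0.101] max [0.509 0.359 0.184]
scene [318
[... 203 characters left out ...]

orange
side [216. 291.] 133 min [0.413 0.342 0.185] med [0.451 0.353 0.196] max [0.488 0.364 0.205]
side [242. 302.] 79 min [0.36  0.319 0.185] med [0.372 0.332 0.196] max [0.393 0.339 0.205]
side [327. 319.] 36 min [0.279 0.08  0.005] med [0.313 0.1   0.011] max [0.376 0.11  0.018]
red
side [418. 152.] 52 min [ 0.503 -0.673  0.098] med [ 0.516 -0.522  0.198] max [ 0.626 -0.512  0.205]
side [422. 183.] 8 min [ 0.483 -0.532  0.084] med [ 0.486 -0.523  0.09 ] max [ 0.491 -0.516  0.099]
side [295. 255.] 36 min [ 0.56  -0.014  0.007] med [ 0.565 -0.006  0.034] max [0.575 0.001 0.044]
blue
side [297. 219.] 584 min [ 0.557 -0.101  0.116] med [ 0.608 -0.06   0.121] max [ 0.663 -0.017  0.126]
green
```

View pics/crop1.png

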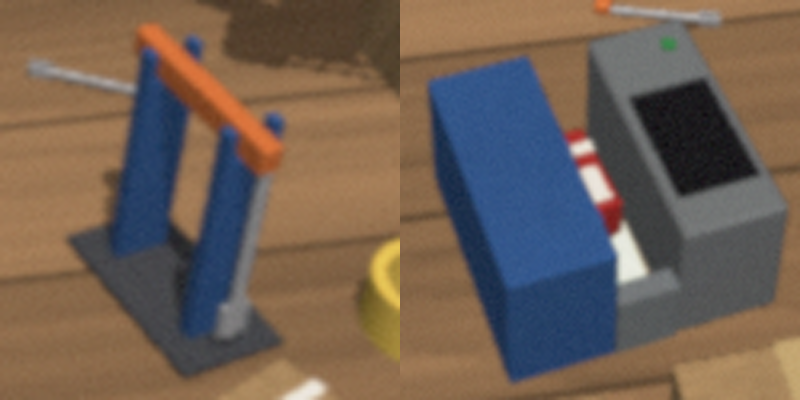

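Crop: the left half shows the stand hook with its steel leg and paddle at the far (+x) end, and the orange handle in both forks. The right half shows the red parcel with white labels between the blue cabinet and the grey printer.

```bash
cat > f.py <<'E'
from h import *
def rect(P,name):
    r=cv2.minAreaRect(P[:,:2].astype(np.float32)*1000); b=cv2.boxPoints(r)/1000
    e=[b[1]-b[0],b[2]-b[1]]; e=max(e,key=np.linalg.norm); a=np.arctan2(e[1],e[0]); a=(a+np.pi/2)%np.pi-np.pi/2
    print(name,len(P),'c',(np.array(r[0])/1000).round(4),'size',np.round(r[1],1),'yaw long',round(a,3),'z',np.median(P[:,2]).round(4))
def sel(n,lo,hi,box):
    S=np.load(n+'0.npz');im,W=S['im'],S['W'];h=cv2.cvtColor(im,cv2.COLOR_BGR2HSV)
    m=cv2.inRange(h,np.array(lo),np.array(hi))>0
    for k,(a,b) in enumerate(box): m&=(W[...,k]>a)&(W[...,k]<b)
    m=cv2.morphologyEx(m.astype(np.uint8),cv2.MORPH_OPEN,np.ones((2,2)))>0
    return W[m]
any_=((0,0,0),(180,255,255))
for n in('scene','side'):
    print(n)
    rect(sel(n,(105,120,30),(122,255,255),[(.5,.85),(-.15,.03),(.112,.13)]),'cabinet')
    P=sel(n,*any_,[(.5,.85),(-.0,.2),(.112,.13)]);rect(P,'printer') if len(P)>9 else 0
    rect(sel(n,(3,150,90),(14,255,255),[(.3,.6),(.28,.42),(.196,.215)]),'handle top')
    for x in(.405,.505):
        P=sel(n,(105,120,30),(122,255,255),[(x-.03,x+.03),(.28,.4),(.01,.215)])
        if len(P)>5: rect(P,'post'); print(P.min(0),P.max(0))
    P=sel(n,(55,90,30),(85,255,255),[(.3,.65),(-.5,-.2),(.038,.06)])
    if len(P)>5: rect(P,'tray rim')
    P=sel(n,*any_,[(.5,.72),(-.03,.055),(.033,.05)]); rect(P,'parcel top')
    print(np.percentile(P,[2,50,98],axis=0).round(3).tolist())
    for nm,b in dict(cutter=[(.5,.8),(-.32,-.18),(.006,.03)],cb=[(.5,.8),(-.45,-.25),(.06,.08)],ca=[(.4,.75),(.3,.5),(.05,.068)],tape=[(.35,.65),(.38,.6),(.04,.056)],stap=[(.5,.8),(.2,.32),(.02,.05)]).items():
        P=sel(n,*any_,b)
        if len(P)>20: rect(P,nm)
# side faces of gap: cabinet/printer inner walls
E
python3 f.py
```

```text
scene
cabinet 2278 c [ 0.6685 -0.0556] size [214.3  85.7] yaw long 0.196 z nan
printer 2182 c [0.6159 0.125 ] size [134.1 374.6] yaw long -0.447 z nan
handle top 243 c [0.383  0.3743] size [112.7 259.6] yaw long -0.531 z nan
post 480 c [0.3409 0.3759] size [ 30.6 201.6] yaw long -0.616 z nan
[nan nan nan] [nan nan nan]
post 399 c [0.4002 0.426 ] size [ 32.5 289.5] yaw long -0.627 z nan
[nan nan nan] [nan nan nan]
tray rim 273 c [ 0.454  -0.3366] size [208.9 153.7] yaw long 0.055 z 0.0391
parcel top 272 c [0.6375 0.026 ] size [170.4  29.9] yaw long 0.188 z 0.0406
[[0.567, 0.004, 0.018], [0.625, 0.023, 0.041], [0.709, 0.051, 0.054]]
cutter 520 c [ 0.6304 -0.2837] size [237.2  68.5] yaw long 0.233 z nan
cb 1479 c [ 0.681  -0.3412] size [ 84.8 168.3] yaw long -0.874 z nan
ca 1362 c [0.5719 0.3503] size [322.4 140.2] yaw long 0.431 z nan
tape 352 c [0.5178 0.5348] size [132.   97.3] yaw long 1.486 z nan
stap 526 c [0.6663 0.2551] size [ 99.3 122.7] yaw long -0.822 z nan
side
cabinet 692 c [ 0.6053 -0.0588] size [117.   94.1] yaw long 0.217 z nan
printer 684 c [0.5717 0.0792] size [101.4  94. ] yaw long 0.205 z nan
handle top 137 c [0.4264 0.346 ] size [141.4  19.6] yaw long 0.363 z nan
post 26 c [0.3939 0.3319] size [10.2 48.4] yaw long -1.391 z 0.2012
[0.38541371 0.30864131 0.18668436] [0.40232522 0.35503743 0.20667918]
post 119 c [0.4905 0.359 ] size [14.5 45.4] yaw long -1.296 z 0.1614
[0.47740152 0.33637671 0.09975304] [0.49709667 0.37971106 0.21062314]
parcel top 81 c [0.5404 0.0012] size [40.7 93.9] yaw long -0.877 z 0.0388
[[0.53, -0.032, 0.016], [0.562, -0.02, 0.039], [0.584, 0.045, 0.051]]
cutter 152 c [0.3188 0.0414] size [104.  994.3] yaw long -0.694 z 0.0108
ca 135 c [0.461  0.4125] size [ 32.5 403.5] yaw long -0.466 z 0.0607
tape 144 c [0.4045 0.5569] size [ 76.9 305.4] yaw long -0.407 z 0.0454
stap 91 c [0.5589 0.2804] size [ 29.5 246.3] yaw long -0.578 z 0.0427
```

```bash
python3 - <<'E'
t=open('f.py').read()
t=t.replace("    m=cv2.morphologyEx(m.astype(np.uint8),cv2.MORPH_OPEN,np.ones((2,2)))>0\n","    N,l,st,_=cv2.connectedComponentsWithStats(m.astype(np.uint8),connectivity=4)\n    if N>1: m=l==1+st[1:,4].argmax()\n")
open('f.py','w').write(t)
E
python3 f.py
```

```text
scene
cabinet 2282 c [ 0.6669 -0.0564] size [219.   88.7] yaw long 0.17 z 0.1202
printer 2170 c [0.6398 0.0831] size [223.   89.8] yaw long 0.171 z 0.1203
handle top 248 c [0.446  0.3381] size [161.   22.3] yaw long 0.284 z 0.2016
post 485 c [0.4043 0.3279] size [12.1 50.2] yaw long -1.336 z 0.0929
[0.39513437 0.30393745 0.0102912 ] [0.41564276 0.35191948 0.20401072]
post 397 c [0.5032 0.3443] size [14.3 35.4] yaw long -1.527 z 0.1003
[0.4952899  0.32670714 0.01151509] [0.51087308 0.3617121  0.20743497]
tray rim 313 c [ 0.4626 -0.3396] size [193.7 157.3] yaw long 0.076 z 0.0435
parcel top 185 c [0.609  0.0144] size [92.9 20.3] yaw long 0.192 z 0.0403
[[0.567, 0.001, 0.036], [0.613, 0.015, 0.04], [0.653, 0.03, 0.044]]
cutter 331 c [ 0.6728 -0.2499] size [140.1  20.1] yaw long 0.081 z 0.0125
cb 1481 c [ 0.6755 -0.3654] size [ 94.8 122.5] yaw long -0.539 z 0.0706
ca 1266 c [0.664  0.3656] size [141.1  88.1] yaw long 0.488 z 0.06
tape 358 c [0.5138 0.5185] size [ 98.9 102.5] yaw long -0.083 z 0.0468
stap 423 c [0.68   0.2354] size [129.3  27.7] yaw long 0.019 z 0.0444
side
cabinet 704 c 
[... 207 characters left out ...]
3
post 24 c [0.3915 0.3498] size [ 6.9 13.9] yaw long -0.351 z 0.2006
[0.38599164 0.34566088 0.17514787] [0.39914009 0.35503743 0.20732428]
post 134 c [0.4922 0.3598] size [18.2 44.7] yaw long -1.296 z 0.1623
[0.47740152 0.33801587 0.09064074] [0.49718272 0.38000045 0.21062314]
parcel top 74 c [ 0.5684 -0.0228] size [38.1 40.1] yaw long -0.578 z 0.0413
[[0.544, -0.029, 0.035], [0.566, -0.022, 0.041], [0.59, 0.002, 0.05]]
cutter 168 c [ 0.6669 -0.2477] size [143.1  33.8] yaw long 0.102 z 0.0113
ca 138 c [0.6205 0.3329] size [35.6 61.4] yaw long -0.405 z 0.0607
tape 61 c [0.4678 0.5201] size [17.9 33.9] yaw long -1.244 z 0.0472
stap 94 c [0.6314 0.2382] size [40.2 30.2] yaw long 0.112 z 0.0435
```

```bash
cat >> h.py <<'E'
def go(x,y,z,ty=None):
    """tool-frame turn then shift to put TCP at x,y,z with tool y at world angle ty"""
    s=arm.sense(); R=Ro.from_euler('xyz',s['ee_rot']); p=np.array(s['position'])
    Rt=R
    if ty is not None:
        ty_=np.array([np.cos(ty),np.sin(ty),0]); z_=np.array([0,0,-1.])
        Rt=Ro.from_matrix(np.stack([np.cross(ty_,z_),ty_,z_],1))
    print('turn deg',(np.degrees((R.inv()*Rt).as_rotvec())).round(2),' then shift cm',(Rt.inv().apply(np.array([x,y,z])-p)*100).round(2))
E
python3 - <<'E'
import io,contextlib
with contextlib.redirect_stdout(io.StringIO()):
    from f import *
for n in('scene','side'):
    P=sel(n,(3,150,90),(14,255,255),[(.3,.6),(.28,.42),(.15,.215)])
    P=P[P[:,2]>.199]; 
    q=P[:,:2]-P[:,:2].mean(0); a=np.linalg.svd(q)[2][0]; a*=np.sign(a[0]); t=q@a
    print(n,len(P),'yaw',np.arctan2(a[1],a[0]),P.mean(0),'mid',P[:,:2].mean(0)+a*(t.max()+t.min())/2,t.max()-t.min())
    # line fit on vx
    S=np.load(n+'0.npz');im,W=S['im'],S['W'];m=(W[...,0]>.33)&(W[...,0]<.6)&(W[...,1]>.25)&(W[...,1]<.43)&(W[...,2]>.004)&(W[...,2]<.013)&(im.max(-1)<110)
    rect(W[m],'base')
    m=(W[...,0]>.3)&(W[...,0]<.6)&(W[...,1]>.25)&(W[...,1]<.43)&(W[...,2]>.02)&(W[...,2]<.17)
    h=cv2.cvtColor(im,cv2.COLOR_BGR2HSV); m&=(h[...,1]<90); 
    Q=W[m]; print('steel',len(Q),np.percentile(Q,[5,50,95],axis=0).round(3).tolist())
go(.4566,.3411,.3,np.pi/2+.28)
E
```

```text
scene 217 yaw 0.2569632277691697 [0.44870919 0.33917381 0.20200656] mid [0.44553839 0.33834061] 0.1605393543089299
base 719 c [0.4431 0.337 ] size [187.6  92.8] yaw long 0.256 z 0.0082
steel 291 [[0.397, 0.304, 0.03], [0.516, 0.354, 0.105], [0.522, 0.367, 0.163]]
side 115 yaw 0.2841381700956231 [0.42324141 0.34437004 0.20241838] mid [0.42767206 0.34566397] 0.14343381576486702
base 443 c [0.4744 0.3519] size [233.7  91.2] yaw long 0.247 z 0.0087
steel 116 [[0.394, 0.308, 0.036], [0.399, 0.335, 0.103], [0.496, 0.379, 0.165]]
turn deg [ -0.1   -0.06 -42.16]  then shift cm [-11.41 -26.13  -6.43]
```

Emit:
play_rows(
  targets="0 0 -1.1 0 0 -6.85;0 0 -1.1 0 0 -6.85;0 0 -1.1 0 0 -6.85;0 0 -1.1 0 0 -6.85;0 0 -1.1 0 0 -6.85;0 0 -0.9 0 0 -6.85;0 0 0 0 0 0",
  gripper=8.7,
)

```text
time_s: 0.68
position: [0.2756, 0.5619, 0.3022]
ee_rot: [3.14, 0.003, -2.878]
force: [-0.5, 0.2, -0.2]
grip_width: 0.0868
finger_force: 0.0
```

Emit:
play_rows(
  targets="-0.8 -1.8 0 0 0 0;-1.4 -3.2 0 0 0 0;-1.5 -3.5 0 0 0 0;-1.5 -3.5 0 0 0 0;-1.5 -3.5 0 0 0 0;-1.5 -3.5 0 0 0 0;-1.4 -3.2 0 0 0 0;-1.2 -2.5 0 0 0 0;-0.6 -1.4 0 0 0 0;0 0 0 0 0 0;0 0 0 0 0 0",
)

```text
time_s: 1.6
position: [0.4526, 0.3378, 0.2997]
ee_rot: [3.141, -0.002, -2.884]
force: [-0.2, 0.2, 0.1]
grip_width: 0.0873
finger_force: 0.0
```

```bash
python3 - <<'E'
from h import *
go(.4562,.3411,.3,np.pi/2+.26)
s=arm.sense();print(s['time_s'],s['position'],s['ee_rot'])
c=eyes.camera_info('wrist');print(c)
im,d=eyes.read_camera('wrist');cv2.imwrite('pics/w1.png',im);np.savez('w1.npz',im=im,d=d,p=s['position'],e=s['ee_rot'])
E
```

```text
turn deg [ 0.02 -0.11 -0.16]  then shift cm [-0.43  0.22 -0.03]
1.6 [0.45264688 0.33784437 0.29968561] [ 3.14130667e+00 -1.85585186e-03 -2.88442068e+00]
{'fx': 371.64829954431775, 'fy': 371.64829954431775, 'cx': 312.32009088391544, 'cy': 240.91888995024755, 'hand_eye': array([[-9.62079485e-04, -9.61449140e-01, -2.74981136e-01,
         7.45360365e-02],
       [ 9.99999509e-01, -9.90044163e-04, -3.71003760e-05,
        -1.50733981e-03],
       [-2.36573344e-04, -2.74981037e-01,  9.61449621e-01,
        -1.47148876e-01],
       [ 0.00000000e+00,  0.00000000e+00,  0.00000000e+00,
         1.00000000e+00]])}
```

View pics/w1.png

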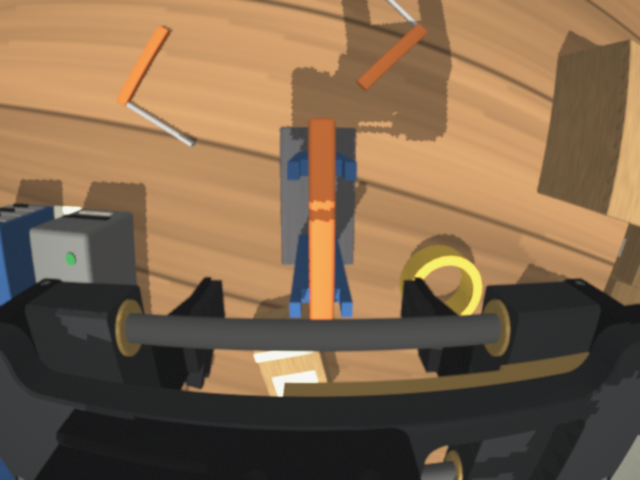

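The wrist view shows the handle running straight down the picture from (321,120) to (321,318), parallel to the jaw plane. It sits about 9 px right of the jaw centre line at column 312, which agrees with the +2 mm y shift I computed.

```bash
cat >> h.py <<'E'
def wcloud(im,d,p,e):
    c=eyes.camera_info('wrist'); v,u=np.mgrid[:480,:640]; x=u-c['cx'];y=v-c['cy'];r=np.hypot(x,y)+1e-9
    k=np.tan(r/c['fx'])/r; P=np.stack([x*k*d,y*k*d,d],-1); H=c['hand_eye']
    T=P@H[:3,:3].T+H[:3,3]; W=Ro.from_euler('xyz',e).apply(T.reshape(-1,3)).reshape(T.shape)+p
    W[d==0]=np.nan; return W
E
python3 - <<'E'
from h import *
S=np.load('w1.npz');W=wcloud(S['im'],S['d'],S['p'],S['e']);h=cv2.cvtColor(S['im'],cv2.COLOR_BGR2HSV)
m=(cv2.inRange(h,np.array((3,150,60)),np.array((14,255,255)))>0)&(W[...,2]>.19)&(W[...,2]<.215)&(W[...,1]>.25)
P=W[m];q=P[:,:2]-P[:,:2].mean(0);a=np.linalg.svd(q,full_matrices=False)[2][0];a*=np.sign(a[0]);n=np.array([-a[1],a[0]]);t=q@a;w=q@n
print(len(P),'yaw',np.arctan2(a[1],a[0]),'z',np.median(P[:,2]),'len',t.min(),t.max(),'w',np.percentile(w,[2,98]),'rear end',P[:,:2].mean(0)+a*t.min()+n*np.percentile(w,[2,98]).mean())
g=P[:,:2].mean(0)+a*(t.min()+.092)+n*np.percentile(w,[2,98]).mean();print('grip',g)
m=(cv2.inRange(h,np.array((105,120,30)),np.array((122,255,255)))>0)&(W[...,2]>.195)&(W[...,2]<.215)&(W[...,1]>.25)
P=W[m];l=(P[:,:2]-g)@np.stack([a,n],1)
for sg in(-1,1):
    Q=l[l[:,0]*sg>0]; print('post',len(Q),Q.min(0),Q.max(0))
E
```

```text
3165 yaw 0.2683729830410635 z 0.20073362010159435 len -0.048644540945401084 0.09569885495441881 w [-0.00904504  0.00818869] rear end [0.36673308 0.31936726]
grip [0.45543982 0.34376226]
post 393 [-0.06348637 -0.02185247] [-0.05125302  0.02175829]
post 345 [ 0.03607301 -0.02345029] [0.04818484 0.02112588]
```

```bash
python3 - <<'E'
from h import *
go(.4555,.3430,.185,np.pi/2+.265)
E
```

```text
turn deg [ 0.02 -0.1  -0.33]  then shift cm [-0.45  0.34 11.48]
```

Emit:
play_rows(
  targets="-0.45 0.34 0 0 0 -0.4;0 0 1 0 0 0;0 0 2 0 0 0;0 0 2 0 0 0;0 0 2 0 0 0;0 0 2 0 0 0;0 0 1.5 0 0 0;0 0 0.75 0 0 0;0 0 0.25 0 0 0;0 0 0 0 0 0;0 0 0 0 0 0",
)

```text
time_s: 2.57
position: [0.4565, 0.3436, 0.1861]
ee_rot: [3.141, 0.001, -2.873]
force: [0.7, -0.5, -0.2]
grip_width: 0.0871
finger_force: 0.0
```

Emit:
play_rows(
  targets="0 0 0 0 0 0;0 0 0 0 0 0;0 0 0 0 0 0;0 0 0 0 0 0;0 0 0 0 0 0;0 0 0 0 0 0;0 0 0 0 0 0;0 0 0 0 0 0;0 0 0 0 0 0;0 0 0 0 0 0;0 0 0 0 0 0;0 0 0 0 0 0",
  gripper=0,
  newtons=50,
)

```text
time_s: 3.57
position: [0.4561, 0.3431, 0.1855]
ee_rot: [3.141, -0.0, -2.873]
force: [0.4, 0.6, 0.1]
grip_width: 0.0176
finger_force: 50.0
```

Emit:
play_rows(
  targets="0 0 -0.3 0 0 0;0 0 -0.8 0 0 0;0 0 -1.3 0 0 0;0 0 -1.8 0 0 0;0 0 -2 0 0 0;0 0 -2 0 0 0;0 0 -2 0 0 0;0 0 -2 0 0 0;0 0 -1.6 0 0 0;0 0 -1 0 0 0;0 0 -0.5 0 0 0;0 0 0 0 0 0",
)

```text
time_s: 4.57
position: [0.4564, 0.3431, 0.3397]
ee_rot: [3.141, 0.002, -2.873]
force: [0.2, -0.9, -1.6]
grip_width: 0.0176
finger_force: 50.0
```

```bash
python3 - <<'E'
from h import *
m=np.array([.545,-.0052]);d=np.array([np.cos(.17),np.sin(.17)])
g=m+.085*d;print(g); go(g[0],g[1],.34,np.pi/2+.17)
s=arm.sense();p=np.array(s['position']);print(p,s['ee_rot'],s['force'])
im,D,W=cloud('scene');h=cv2.cvtColor(im,cv2.COLOR_BGR2HSV)
yaw=.2686;a=np.array([np.cos(yaw),np.sin(yaw)]);n=np.array([-a[1],a[0]])
L=np.concatenate([(W[...,:2]-p[:2])@np.stack([a,n],1),W[...,2:]-(p[2]+.005)],-1)
near=(abs(L[...,1])<.03)&(L[...,0]>.03)&(L[...,0]<.11)&(L[...,2]>-.2)&(L[...,2]<-.02)
Q=L[near]
for z in(-.16,-.12,-.08,-.04):
    q=Q[abs(Q[:,2]-z)<.012]; print(z,len(q),np.median(q,0).round(4) if len(q) else '')
print('lowest',np.percentile(Q[:,2],[1,5]))
cv2.imwrite('pics/s2.png',im[100:340,320:560].repeat(2,0).repeat(2,1))
E
```

```text
[0.62877471 0.0091805 ]
turn deg [0.02 0.12 5.65]  then shift cm [-1.134e+01 -3.583e+01 -3.000e-02]
[0.45643833 0.34310914 0.33967936] [ 3.14130361e+00  2.08063719e-03 -2.87303619e+00] [ 0.16789354 -0.88483417 -1.63157632]
-0.16 111 [ 0.0479 -0.0094 -0.1616]
-0.12 24 [ 0.0654 -0.0053 -0.1224]
-0.08 29 [ 0.0654 -0.0048 -0.0797]
-0.04 29 [ 0.0656 -0.0062 -0.0416]
lowest [-0.19947482 -0.19458015]
```

View pics/s2.png

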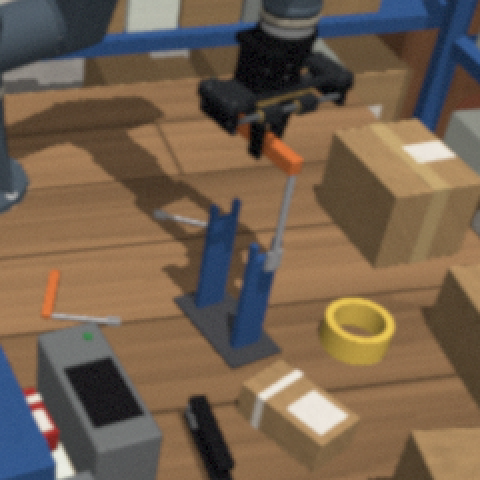

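The picture shows the hook held level at the jaws near (270,145), with the leg hanging vertical to the paddle at (272,258) and the stand empty. I'll move it over the gap.

Emit:
play_rows(
  targets="0 0 0 0 0 1.4;0 0 0 0 0 2.8;0 0 0 0 0 1.45;-0.2 -0.7 0 0 0 0;-0.5 -1.5 0 0 0 0;-0.8 -2.4 0 0 0 0;-1 -3.1 0 0 0 0;-1 -3.2 0 0 0 0;-1 -3.2 0 0 0 0;-1 -3.2 0 0 0 0;-1 -3.2 0 0 0 0;-1 -3.2 0 0 0 0",
)

```text
time_s: 5.62
position: [0.5703, 0.1199, 0.3375]
ee_rot: [3.142, -0.002, -2.972]
force: [-0.2, -0.9, -2.4]
grip_width: 0.0181
finger_force: 50.0
```

Emit:
play_rows(
  targets="-1 -3.2 0 0 0 0;-1 -3.1 0 0 0 0;-0.8 -2.5 0 0 0 0;-0.6 -1.8 0 0 0 0;-0.4 -1.1 0 0 0 0;-0.2 -0.4 0 0 0 0;0 0 0 0 0 0;0 0 0 0 0 0;0 0 0 0 0 0",
)

```text
time_s: 6.37
position: [0.6293, 0.0109, 0.3384]
ee_rot: [3.141, -0.001, -2.97]
force: [0.2, 0.3, -1.4]
grip_width: 0.0178
finger_force: 50.0
```

```bash
python3 - <<'E'
from h import *
m=np.array([.545,-.0052]);d=np.array([np.cos(.17),np.sin(.17)]);n=np.array([-d[1],d[0]])
g=m+.085*d; go(g[0],g[1],.34,np.pi/2+.17)
s=arm.sense();p=np.array(s['position']);print(p,s['ee_rot'])
im,D,W=cloud('scene')
L=np.concatenate([(W[...,:2]-p[:2])@np.stack([d,n],1),W[...,2:]-(p[2]+.005)],-1)
Q=L[(abs(L[...,1])<.03)&(L[...,0]>.03)&(L[...,0]<.11)&(L[...,2]>-.185)&(L[...,2]<-.02)]
for z in(-.16,-.12,-.08,-.04):
    q=Q[abs(Q[:,2]-z)<.01]; print(z,len(q),np.percentile(q,[5,50,95],axis=0).round(4).tolist())
G=(W[...,:2]-m)@np.stack([d,n],1);h=cv2.cvtColor(im,cv2.COLOR_BGR2HSV)
# parcel & gap walls in the gap frame
red=((h[...,0]<5)|(h[...,0]>173))&(h[...,1]>120)&(abs(G[...,1])<.03)&(G[...,0]>-.05)&(G[...,0]<.2)&(W[...,2]<.06)
print('red',red.sum(),np.percentile(G[red],[1,50,99],axis=0).round(4).tolist(),np.nanmax(W[red][:,2]))
flo=(abs(G[...,1])<.03)&(G[...,0]>.1)&(G[...,0]<.2)&(W[...,2]<.012);print('floor visible',flo.sum(),np.percentile(G[flo],[1,99],axis=0).round(3).tolist())
E
```

```text
turn deg [ 0.05 -0.05  0.08]  then shift cm [ 0.08 -0.16 -0.16]
[0.62928886 0.01091496 0.33840919] [ 3.14077309e+00 -8.91363177e-04 -2.97027677e+00]
-0.16 57 [[0.0613, -0.0136, -0.1681], [0.0653, -0.0039, -0.1586], [0.0681, 0.0085, -0.1504]]
-0.12 25 [[0.0632, -0.0066, -0.1297], [0.0665, -0.0034, -0.1207], [0.0689, 0.001, -0.1133]]
-0.08 27 [[0.0639, -0.007, -0.0884], [0.0664, -0.0037, -0.0786], [0.0696, -0.0001, -0.0705]]
-0.04 32 [[0.0629, -0.0073, -0.0485], [0.0668, -0.0042, -0.0415], [0.0695, 0.0011, -0.0312]]
red 92 [[0.0235, 0.0018], [0.0947, 0.0133], [0.1123, 0.0282]] 0.04527132443729272
floor visible 552 [[0.103, -0.029], [0.198, 0.03]]
```

Emit:
play_rows(
  targets="0.08 -0.16 0.5 0 0 0;0 0 1.2 0 0 0;0 0 2 0 0 0;0 0 2.2 0 0 0;0 0 2.2 0 0 0;0 0 2.2 0 0 0;0 0 2.2 0 0 0;0 0 1.8 0 0 0;0 0 1.2 0 0 0;0 0 0.7 0 0 0;0 0 0.3 0 0 0;0 0 0 0 0 0",
)

```text
time_s: 7.42
position: [0.6296, 0.0081, 0.1734]
ee_rot: [3.142, -0.0, -2.971]
force: [0.3, 0.1, -1.9]
grip_width: 0.0176
finger_force: 50.0
```

```bash
python3 - <<'E'
from h import *
m=np.array([.545,-.0052]);d=np.array([np.cos(.17),np.sin(.17)])
g=m-.105*d; s=arm.sense(); print(s['position'],s['force'])
go(g[0],g[1],.173,np.pi/2+.17)
im,D,W=cloud('scene');cv2.imwrite('pics/s3.png',im[230:380,260:420].repeat(3,0).repeat(3,1))
E
```

```text
[0.62955918 0.00806579 0.17340349] [ 0.27682999  0.09723409 -1.85092914]
turn deg [ 0.   -0.01  0.01]  then shift cm [19.06  0.12  0.04]
```

View pics/s3.png

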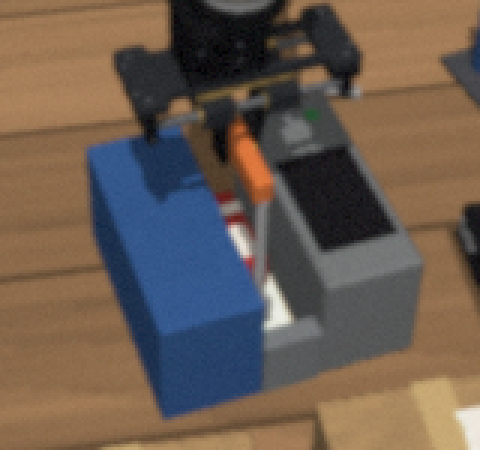

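The hook leg stands in the gap behind the red parcel, at (262,245) in the crop, with the handle above the machines. Now I'll pull towards the robot (+tool x).

Emit:
play_rows(
  targets="0.3 0.1 0 0 0 0;0.5 0 0 0 0 0;0.6 0 0 0 0 0;0.6 0 0 0 0 0;0.5 0 0 0 0 0;0.4 0 0 0 0 0;0.4 0 0 0 0 0;0.4 0 0 0 0 0;0.4 0 0 0 0 0;0.5 0 0 0 0 0;0.6 0 0 0 0 0;0.6 0 0 0 0 0",
)

```text
time_s: 8.47
position: [0.5719, -0.0011, 0.1736]
ee_rot: [-3.141, 0.001, -2.972]
force: [0.0, 0.2, -1.8]
grip_width: 0.0174
finger_force: 50.0
```

Emit:
play_rows(
  targets="0.6 0 0 0 0 0;0.7 0 0 0 0 0;0.8 0 0 0 0 0;0.8 0 0 0 0 0;0.8 0 0 0 0 0;0.8 0 0 0 0 0;0.8 0 0 0 0 0;0.8 0 0 0 0 0;0.7 0 0 0 0 0;0.5 0 0 0 0 0;0.3 0 0 0 0 0;0 0 0 0 0 0",
)

```text
time_s: 9.47
position: [0.4964, -0.0138, 0.1735]
ee_rot: [3.141, -0.001, -2.972]
force: [0.4, -0.3, -1.5]
grip_width: 0.0178
finger_force: 50.0
```

```bash
cat > par.py <<'E'
from h import *
m=np.array([.545,-.0052]);d=np.array([np.cos(.17),np.sin(.17)]);n=np.array([-d[1],d[0]])
s=arm.sense(); p=np.array(s['position']);print(s['time_s'],p,s['ee_rot'],np.round(s['force'],2))
for nm in('scene','side'):
    im,D,W=cloud(nm);h=cv2.cvtColor(im,cv2.COLOR_BGR2HSV);G=(W[...,:2]-m)@np.stack([d,n],1)
    red=((h[...,0]<5)|(h[...,0]>173))&(h[...,1]>120)&(abs(G[...,1])<.06)&(G[...,0]>-.25)&(G[...,0]<.2)&(W[...,2]<.06)&(W[...,2]>.002)
    if red.sum()>8:
        print(nm,'red',red.sum(),np.percentile(G[red],[1,50,99],axis=0).round(4).tolist(),W[red][:,2].min(),W[red][:,2].max())
    if nm=='side': cv2.imwrite('pics/p%d.png'%(s['time_s']*100),im[150:390,200:440].repeat(2,0).repeat(2,1))
print('leg in gap frame', (p[:2]-m)@np.stack([d,n],1)+[.065,0])
E
python3 par.py
```

```text
9.4667 [ 0.49635903 -0.01382202  0.17351896] [ 3.14123707e+00 -1.02912787e-03 -2.97197010e+00] [ 0.35 -0.25 -1.45]
scene red 53 [[-0.0786, 0.0028], [-0.0334, 0.0168], [0.0149, 0.0357]] 0.010042988512667684 0.045579051504794056
side red 290 [[-0.0842, -0.0226], [-0.0499, 0.0274], [0.007, 0.0436]] 0.002025921664819952 0.048784994975965355
leg in gap frame [ 0.01560151 -0.00026854]
```

Emit:
play_rows(
  targets="0.3 0 0 0 0 0;0.5 0 0 0 0 0;0.7 0 0 0 0 0;0.8 0 0 0 0 0;0.8 0 0 0 0 0;0.8 0 0 0 0 0;0.7 0 0 0 0 0;0.6 0 0 0 0 0;0.4 0 0 0 0 0;0.3 0 0 0 0 0;-0.3 0 0 0 0 0;-0.5 0 0 0 0 0",
)

```text
time_s: 10.57
position: [0.4465, -0.0223, 0.1735]
ee_rot: [3.141, -0.001, -2.972]
force: [0.5, 0.9, -1.6]
grip_width: 0.0173
finger_force: 50.0
```

```bash
python3 par.py; ls pics
```

```text
10.5667 [ 0.44652054 -0.02231722  0.17349244] [ 3.14109967e+00 -1.15609669e-03 -2.97205699e+00] [ 0.51  0.88 -1.64]
scene red 62 [[-0.1347, -0.0049], [-0.0893, 0.0179], [-0.0435, 0.0421]] 0.002706543538538429 0.046328633057398136
side red 315 [[-0.1435, -0.007], [-0.1086, 0.0314], [-0.0389, 0.0484]] 0.0024716177760755846 0.04702161176330415
leg in gap frame [-0.03495578 -0.00020948]
crop1.png
p1056.png
p946.png
s2.png
s3.png
scene0.png
side0.png
w1.png
```

Emit:
play_rows(
  targets="0 0 -0.4 0 0 0;0 0 -1 0 0 0;0 0 -1.8 0 0 0;0 0 -2.2 0 0 0;0 0 -2.4 0 0 0;0 0 -2.4 0 0 0;0 0 -2.4 0 0 0;0 0 -2 0 0 0;0 0 -1.4 0 0 0;0 0 -0.7 0 0 0;0 0 0 0 0 0",
)

```text
time_s: 11.58
position: [0.4477, -0.0225, 0.3421]
ee_rot: [-3.14, 0.003, -2.971]
force: [0.2, -0.5, -2.4]
grip_width: 0.0176
finger_force: 50.0
```

```bash
python3 par.py; python3 - <<'E'
from h import *
go(.4561,.3431,.34,np.pi/2+.2686)
E
```

```text
11.5833 [ 0.44769251 -0.02250436  0.34206769] [-3.14001630e+00  3.03283729e-03 -2.97136194e+00] [ 0.23 -0.51 -2.41]
scene red 106 [[-0.1361, -0.0038], [-0.0901, 0.0158], [-0.0428, 0.0366]] 0.0029777698283502694 0.0445488456097959
side red 297 [[-0.1427, -0.0003], [-0.1067, 0.0315], [-0.0487, 0.0491]] 0.003838431341328825 0.0500223342955848
leg in gap frame [-0.03383237 -0.0005922 ]
turn deg [ 0.04 -0.07 -5.65]  then shift cm [-1.063e+01  3.496e+01 -1.000e-02]
```

```bash
ls -t pics | head -1; cp "pics/$(ls -t pics|head -1)" pics/look.png
```

```text
p1158.png
```

View pics/look.png

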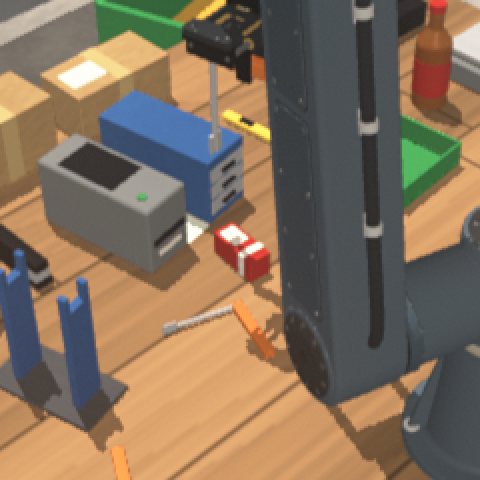

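The crop shows the red parcel lying out of the gap at (242,252), the stand empty at (50,350), and the hook lifted clear. I'll take the hook back, doing the tool-x shift early so the leg keeps clear of the posts.

Emit:
play_rows(
  targets="0 0 0 0 0 -1.4;0 0 0 0 0 -2.8;0 0 0 0 0 -1.45;-0.6 0.6 0 0 0 0;-1.2 1.3 0 0 0 0;-1.8 2 0 0 0 0;-2 2.6 0 0 0 0;-2 2.8 0 0 0 0;-1.6 2.8 0 0 0 0;-1 2.8 0 0 0 0;-0.4 2.8 0 0 0 0;0 2.8 0 0 0 0",
)

```text
time_s: 12.68
position: [0.4951, 0.2056, 0.3392]
ee_rot: [3.141, -0.001, -2.873]
force: [0.3, 0.4, -1.6]
grip_width: 0.0176
finger_force: 50.0
```

Emit:
play_rows(
  targets="0 2.8 0 0 0 0;0 2.8 0 0 0 0;0 2.6 0 0 0 0;0 2.2 0 0 0 0;0 1.7 0 0 0 0;0 1.2 0 0 0 0;0 0.8 0 0 0 0;0 0.3 0 0 0 0;0 0 0 0 0 0;0 0 0 0 0 0",
)

```text
time_s: 13.52
position: [0.4568, 0.3416, 0.3403]
ee_rot: [-3.141, -0.001, -2.874]
force: [0.9, -0.8, -1.3]
grip_width: 0.0173
finger_force: 50.0
```

```bash
python3 - <<'E'
from h import *
go(.4561,.3431,.1855,np.pi/2+.2686)
s=arm.sense();p=np.array(s['position']);e=s['ee_rot'];print(s['time_s'],p,e)
yaw=.2686;d=np.array([np.cos(yaw),np.sin(yaw)]);n=np.array([-d[1],d[0]])
im,D,W=cloud('scene')
L=np.concatenate([(W[...,:2]-p[:2])@np.stack([d,n],1),W[...,2:]-(p[2]+.005)],-1)
Q=L[(abs(L[...,1])<.03)&(L[...,0]>.03)&(L[...,0]<.11)&(L[...,2]>-.185)&(L[...,2]<-.02)]
for z in(-.12,-.08,-.04):
    q=Q[abs(Q[:,2]-z)<.012]; print(z,len(q),np.median(q,0).round(4).tolist())
im,D=eyes.read_camera('wrist');W=wcloud(im,D,p,e);h=cv2.cvtColor(im,cv2.COLOR_BGR2HSV);g=np.array([.4561,.3431])
m=(cv2.inRange(h,np.array((3,150,60)),np.array((14,255,255)))>0)&(W[...,2]>.30)
P=W[m];l=(P[:,:2]-p[:2])@np.stack([d,n],1);print('handle local to TCP',len(P),np.percentile(l,[1,99],axis=0).round(4).tolist(),'z',np.percentile(P[:,2],[5,50,95]).round(4))
m=(cv2.inRange(h,np.array((105,120,30)),np.array((122,255,255)))>0)&(W[...,2]>.195)&(W[...,2]<.215)&(W[...,1]>.25)
P=W[m];l=(P[:,:2]-g)@np.stack([d,n],1)
for sg in(-1,1):
    Q=l[l[:,0]*sg>0]
    if len(Q): print('post',len(Q),Q.min(0).round(4),Q.max(0).round(4))
E
```

```text
turn deg [-0.04 -0.03 -0.04]  then shift cm [ 0.03  0.16 15.48]
13.5167 [0.45681102 0.3416025  0.34028882] [-3.14087769e+00 -5.19156261e-04 -2.87361402e+00]
-0.12 25 [0.065, -0.0049, -0.12]
-0.08 29 [0.0657, -0.0058, -0.0783]
-0.04 30 [0.0659, -0.0059, -0.0403]
handle local to TCP 11628 [[-0.0914, -0.0099], [0.0234, 0.0072]] z [0.3541 0.3556 0.3567]
post 116 [-0.0639  0.0177] [-0.0524  0.0234]
post 44 [0.0357 0.017 ] [0.0415 0.0219]
```

Emit:
play_rows(
  targets="0 0.16 0.4 0 0 0;0 0 1.1 0 0 0;0 0 1.9 0 0 0;0 0 2.2 0 0 0;0 0 2.2 0 0 0;0 0 2.2 0 0 0;0 0 2 0 0 0;0 0 1.5 0 0 0;0 0 1 0 0 0;0 0 0.6 0 0 0;0 0 0.3 0 0 0;0 0 0 0 0 0",
)

```text
time_s: 14.62
position: [0.4564, 0.3436, 0.1864]
ee_rot: [-3.142, -0.0, -2.873]
force: [-0.0, -0.9, -1.8]
grip_width: 0.0178
finger_force: 50.0
```

Emit:
play_rows(
  targets="0 0 0 0 0 0;0 0 0 0 0 0;0 0 0 0 0 0",
)

```text
time_s: 14.87
position: [0.4567, 0.344, 0.1875]
ee_rot: [3.141, 0.002, -2.873]
force: [0.0, 0.3, -2.3]
grip_width: 0.0173
finger_force: 50.0
```

Emit:
play_rows(
  targets="0 0 0.1 0 0 0;0 0 0 0 0 0;0 0 0 0 0 0",
)

```text
time_s: 15.12
position: [0.4562, 0.3438, 0.1857]
ee_rot: [3.141, 0.0, -2.873]
force: [0.4, -0.1, -2.3]
grip_width: 0.0178
finger_force: 50.0
```

Emit:
play_rows(
  targets="0 0 0 0 0 0;0 0 0 0 0 0;0 0 0 0 0 0;0 0 0 0 0 0;0 0 0 0 0 0;0 0 0 0 0 0;0 0 0 0 0 0;0 0 0 0 0 0",
  gripper=8.7,
)

```text
time_s: 15.78
position: [0.4562, 0.3437, 0.1856]
ee_rot: [3.142, 0.0, -2.873]
force: [0.2, -0.1, -0.6]
grip_width: 0.0627
finger_force: 0.0
```

Emit:
play_rows(
  targets="0 0 -0.4 0 0 0;0 0 -1 0 0 0;0 0 -1.8 0 0 0;0 0 -2.2 0 0 0;0 0 -2.2 0 0 0;0 0 -2 0 0 0;0 0 -1.4 0 0 0;0 0 -0.6 0 0 0;0 0 0 0 0 0",
)

```text
time_s: 16.53
position: [0.4571, 0.3442, 0.304]
ee_rot: [3.141, 0.005, -2.873]
force: [-0.2, -0.2, -0.0]
grip_width: 0.0869
finger_force: 0.0
```

```bash
cat > hk.py <<'E'
from h import *
s=arm.sense();p=np.array(s['position']);e=s['ee_rot'];print(s['time_s'],p,e)
yaw=.2686;d=np.array([np.cos(yaw),np.sin(yaw)]);n=np.array([-d[1],d[0]])
im,D,W=cloud('scene');h=cv2.cvtColor(im,cv2.COLOR_BGR2HSV)
m=(cv2.inRange(h,np.array((3,150,90)),np.array((14,255,255)))>0)&(abs(W[...,0]-.45)<.12)&(abs(W[...,1]-.34)<.06)&(W[...,2]>.15)
P=W[m];l=(P[:,:2]-[.4561,.3431])@np.stack([d,n],1);print('scene handle',len(P),np.percentile(l,[1,99],axis=0).round(4).tolist(),np.percentile(P[:,2],95))
im,D=eyes.read_camera('wrist');W=wcloud(im,D,p,e);h=cv2.cvtColor(im,cv2.COLOR_BGR2HSV)
m=(cv2.inRange(h,np.array((3,150,60)),np.array((14,255,255)))>0)&(W[...,2]>.15)&(abs(W[...,1]-.34)<.08)
P=W[m];l=(P[:,:2]-[.4561,.3431])@np.stack([d,n],1);print('handle',len(P),np.percentile(l,[1,99],axis=0).round(4).tolist(),'z',np.percentile(P[:,2],[5,50,95]).round(4))
E
python3 hk.py; python3 par.py
python3 - <<'E'
from h import *
m=np.array([.545,-.0052]);d=np.array([np.cos(.17),np.sin(.17)]);n=np.array([-d[1],d[0]])
im,D,W=cloud('scene');G=(W[...,:2]-m)@np.stack([d,n],1)
k=(G[...,0]>-.17)&(G[...,0]<-.02)&(abs(G[...,1])<.06)&(W[...,2]>.03)&(W[...,2]<.05)
N,l,st,_=cv2.connectedComponentsWithStats(k.astype(np.uint8));P=W[l==1+st[1:,4].argmax()]
r=cv2.minAreaRect(P[:,:2].astype(np.float32)*1000);print(len(P),r,np.median(P,0),P.max(0))
E
```

```text
16.5333 [0.45705914 0.34422701 0.30397458] [ 3.14074205  0.00462526 -2.87299013]
scene handle 355 [[-0.0875, -0.0136], [0.069, 0.0061]] 0.20428905864687494
handle 3327 [[-0.0899, -0.0093], [0.0585, 0.008]] z [0.2005 0.2021 0.2034]
16.6333 [0.45579785 0.34357831 0.30134643] [-3.14152942e+00 -5.03500549e-04 -2.87306617e+00] [-1.16 -0.56  0.4 ]
scene red 103 [[-0.1333, -0.0044], [-0.0855, 0.0159], [-0.0431, 0.0376]] 0.005936776610022223 0.04479796498378171
side red 291 [[-0.1417, 0.0006], [-0.1183, 0.0311], [-0.0474, 0.0482]] 0.0050516030248008645 0.04743386397756748
leg in gap frame [0.03609086 0.35884202]
255 ((452.7662353515625, -7.270284652709961), (37.71525955200195, 94.99492645263672), 85.01302337646484) [ 0.45210296 -0.00572249  0.04036939] [0.50072321 0.01388266 0.04629105]
```

The hook is back in the stand: its handle lies within about 2 mm of where it was, at the right height. The parcel top measures 95×38 mm and is centred at (0.453, −0.007) with z 0.040, turned to about −5°.

```bash
python3 - <<'E'
from h import *
go(.4528,-.0073,.16,1.484)
E
```

```text
turn deg [-0.05 -0.15 20.36]  then shift cm [ -2.77 -34.96  14.03]
```

Emit:
play_rows(
  targets="0 0 0 0 0 6.8;0 0 0 0 0 6.8;0 0 0 0 0 6.75;0 0 0 0 0 0",
)

```text
time_s: 17.12
position: [0.4558, 0.3435, 0.3004]
ee_rot: [-3.14, -0.002, 3.053]
force: [-0.1, 0.6, -0.5]
grip_width: 0.0874
finger_force: 0.0
```

```bash
python3 - <<'E'
from h import *
go(.4528,-.0073,.16,1.484)
E
```

```text
turn deg [-0.06 -0.11 -0.11]  then shift cm [ -2.74 -34.98  14.04]
```

Move sideways first, which stays clear of the stand and printer, then down to the hover height.

Emit:
play_rows(
  targets="-0.1 -1.5 0 0 0 0;-0.3 -3 0 0 0 0;-0.3 -3.8 0 0 0 0;-0.3 -3.8 0 0 0 0;-0.3 -3.8 0 0 0 0;-0.3 -3.8 0 0 0 0;-0.3 -3.8 0 0 0 0;-0.3 -3.8 1 0 0 0;-0.3 -3.7 2 0 0 0;-0.2 -2.4 3 0 0 0;0 -1.1 3 0 0 0;0 -0.5 2 0 0 0",
)

```text
time_s: 18.12
position: [0.4512, -0.0093, 0.1898]
ee_rot: [-3.141, -0.003, 3.055]
force: [0.2, 0.3, -0.2]
grip_width: 0.0871
finger_force: 0.0
```

Emit:
play_rows(
  targets="0 0 2 0 0 0;0 0 1 0 0 0;0 0 0 0 0 0;0 0 0 0 0 0",
)

```text
time_s: 18.45
position: [0.4521, -0.0072, 0.1614]
ee_rot: [3.141, -0.002, 3.056]
force: [0.3, 0.3, 0.4]
grip_width: 0.0869
finger_force: 0.0
```

```bash
python3 - <<'E'
from h import *
s=arm.sense();p=np.array(s['position']);e=s['ee_rot'];print(s['time_s'],p,e)
im,D=eyes.read_camera('wrist');W=wcloud(im,D,p,e);cv2.imwrite('pics/w2.png',im)
k=(abs(W[...,0]-.45)<.08)&(abs(W[...,1]+.01)<.07)&(W[...,2]>.033)&(W[...,2]<.047)
N,l,st,_=cv2.connectedComponentsWithStats(k.astype(np.uint8));P=W[l==1+st[1:,4].argmax()]
print(len(P),cv2.minAreaRect(P[:,:2].astype(np.float32)*1000),np.median(P,0))
go(.4528,-.0073,.019,1.484)
E
```

```text
18.45 [ 0.45207078 -0.00720526  0.16135329] [ 3.14143298e+00 -2.05798003e-03  3.05623597e+00]
5780 ((451.732666015625, -5.612194061279297), (38.84256362915039, 90.19195556640625), 84.72051239013672) [ 0.448357   -0.00539327  0.03916047]
turn deg [-0.01  0.    0.08]  then shift cm [-0.00e+00 -1.00e-02  1.43e+01]
```

View pics/w2.png

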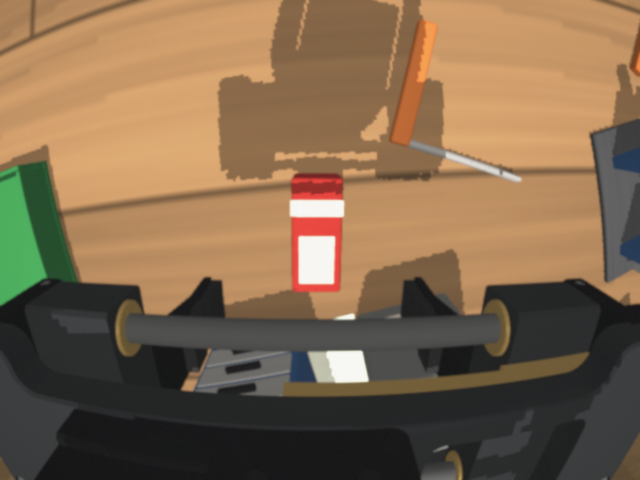

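The parcel at (317,240) is centred and parallel between the fingers, and the small hook and the cabinet are clear of them. I'll descend and grasp.

Emit:
play_rows(
  targets="0 0.12 0.6 0 0 0;0 0 1.5 0 0 0;0 0 2.2 0 0 0;0 0 2.4 0 0 0;0 0 2.4 0 0 0;0 0 2 0 0 0;0 0 1.5 0 0 0;0 0 1 0 0 0;0 0 0.5 0 0 0;0 0 0 0 0 0;0 0 0 0 0 0",
)

```text
time_s: 19.42
position: [0.4534, -0.0056, 0.0212]
ee_rot: [-3.141, 0.001, 3.056]
force: [0.2, 0.0, -0.3]
grip_width: 0.0874
finger_force: 0.0
```

Emit:
play_rows(
  targets="0 0 0 0 0 0;0 0 0 0 0 0;0 0 0 0 0 0;0 0 0 0 0 0;0 0 0 0 0 0;0 0 0 0 0 0;0 0 0 0 0 0;0 0 0 0 0 0;0 0 0 0 0 0;0 0 0 0 0 0",
  gripper=0,
  newtons=25,
)

```text
time_s: 20.25
position: [0.4529, -0.0056, 0.0208]
ee_rot: [3.142, -0.0, 3.055]
force: [-0.1, 0.1, 0.5]
grip_width: 0.0378
finger_force: 25.0
```

Emit:
play_rows(
  targets="0 0 -0.4 0 0 0;0 0 -1 0 0 0;0 0 -1.8 0 0 0;0 0 -2.4 0 0 0;0 0 -2.4 0 0 0;0 0 -2.2 0 0 0;0 0 -1.6 0 0 0;0 0 -0.8 0 0 0;0 0 0 0 0 0",
)

```text
time_s: 21.0
position: [0.4537, -0.0058, 0.1483]
ee_rot: [-3.141, 0.004, 3.055]
force: [-0.3, 0.0, -1.7]
grip_width: 0.0376
finger_force: 25.0
```

```bash
python3 - <<'E'
from h import *
s=arm.sense();print(s['time_s'],s['position'],s['grip_width'],s['finger_force'])
go(.4626,-.3396,.15)
E
```

```text
21.0 [ 0.45373406 -0.00582079  0.14834727] 0.037603113433757225 24.999971576035023
turn deg [0. 0. 0.]  then shift cm [ -3.77 -33.18  -0.13]
```

Emit:
play_rows(
  targets="0 0 0 0 0 -2.3;0 0 0 0 0 -4.7;0 0 0 0 0 -2.3;0.1 -1 0 0 0 0;0.2 -2 0 0 0 0;0.2 -3 0 0 0 0;0.2 -3.5 0 0 0 0;0.2 -3.5 0 0 0 0;0.2 -3.5 0 0 0 0;0.2 -3.5 0 0 0 0;0.2 -3.5 0 0 0 0;0.1 -3.5 0 0 0 0",
)

```text
time_s: 22.0
position: [0.456, -0.2781, 0.1455]
ee_rot: [3.14, -0.002, -3.068]
force: [0.1, 0.2, -1.1]
grip_width: 0.038
finger_force: 25.0
```

Emit:
play_rows(
  targets="0 -2.9 0 0 0 0;0 -1.9 0 0 0 0;0 -1 0 0 0 0;0 -0.5 0 0 0 0;0 0 0 0 0 0;0 0 0 0 0 0",
)

```text
time_s: 22.5
position: [0.4614, -0.3375, 0.1461]
ee_rot: [3.139, -0.001, -3.066]
force: [-0.2, 0.5, -1.5]
grip_width: 0.0377
finger_force: 25.0
```

```bash
python3 - <<'E'
from h import *
s=arm.sense();p=np.array(s['position']);e=s['ee_rot'];print(s['time_s'],p,e,s['joint_positions'][5])
go(.4626,-.3396,.0275)
im,D=eyes.read_camera('wrist');W=wcloud(im,D,p,e);h=cv2.cvtColor(im,cv2.COLOR_BGR2HSV)
m=(cv2.inRange(h,np.array((50,90,30)),np.array((85,255,255)))>0)&(W[...,2]>-.01)&(W[...,2]<.06)
P=W[m];print(np.percentile(P,[.5,99.5],axis=0).round(3).tolist(), 'floor',np.median(P[P[:,2]<.02][:,2]))
E
```

```text
22.5 [ 0.46139717 -0.33747391  0.14609615] [ 3.13919360e+00 -1.49560169e-03 -3.06596322e+00] -2.473745840744977
turn deg [0. 0. 0.]  then shift cm [-0.12 -0.25 11.86]
[[0.363, -0.422, 0.002], [0.529, -0.261, 0.045]] floor 0.0040972030189662945
```

Emit:
play_rows(
  targets="-0.1 -0.2 0.5 0 0 0;0 0 1.2 0 0 0;0 0 1.8 0 0 0;0 0 2 0 0 0;0 0 2 0 0 0;0 0 1.7 0 0 0;0 0 1.2 0 0 0;0 0 0.8 0 0 0;0 0 0.4 0 0 0;0 0 0.3 0 0 0;0 0 0 0 0 0;0 0 0 0 0 0",
)

```text
time_s: 23.55
position: [0.4637, -0.3412, 0.0284]
ee_rot: [-3.141, 0.001, -3.066]
force: [0.1, -0.0, 0.1]
grip_width: 0.0381
finger_force: 25.0
```

Emit:
play_rows(
  targets="0 0 0 0 0 0;0 0 0 0 0 0;0 0 0 0 0 0;0 0 0 0 0 0;0 0 0 0 0 0;0 0 0 0 0 0;0 0 0 0 0 0;0 0 0 0 0 0",
  gripper=8.7,
)

```text
time_s: 24.22
position: [0.4633, -0.3408, 0.0278]
ee_rot: [3.142, -0.0, -3.066]
force: [-0.6, 0.7, -1.3]
grip_width: 0.0824
finger_force: 0.0
```

Emit:
play_rows(
  targets="0 0 -0.4 0 0 0;0 0 -1 0 0 0;0 0 -1.8 0 0 0;0 0 -2.4 0 0 0;0 0 -2.8 0 0 0;0 0 -3 0 0 0;0 0 -2.8 0 0 0;0 0 -2 0 0 0;0 0 -1 0 0 0;0 0 0 0 0 0;0 0 0 0 0 0",
)

```text
time_s: 25.13
position: [0.4631, -0.3406, 0.2]
ee_rot: [-3.141, 0.0, -3.066]
force: [0.8, 0.3, 0.1]
grip_width: 0.087
finger_force: 0.0
```

```bash
python3 - <<'E'
from h import *
s=arm.sense();p=np.array(s['position']);e=s['ee_rot'];print(s['time_s'],p)
im,D=eyes.read_camera('wrist');W=wcloud(im,D,p,e)
k=(abs(W[...,0]-.46)<.07)&(abs(W[...,1]+.34)<.06)&(W[...,2]>.03)&(W[...,2]<.06)
N,l,st,_=cv2.connectedComponentsWithStats(k.astype(np.uint8));P=W[l==1+st[1:,4].argmax()]
print(len(P),cv2.minAreaRect(P[:,:2].astype(np.float32)*1000),np.median(P,0))
im,D,W=cloud('scene');cv2.imwrite('pics/fin.png',im)
E
```

```text
25.1333 [ 0.4631044  -0.34061926  0.20001443]
4656 ((462.9909362792969, -343.06695556640625), (90.06331634521484, 38.197349548339844), 4.424728870391846) [ 0.45964132 -0.34299264  0.04421771]
```

View pics/fin.png

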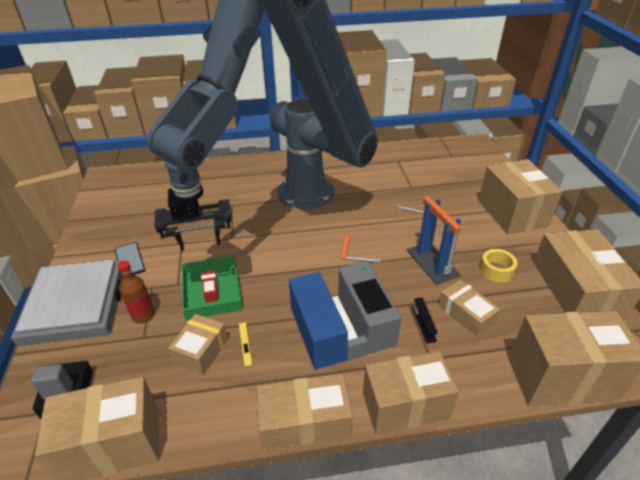

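The parcel lies flat in the tray at (209,286), with its top at z 0.044, about 39 mm above the tray floor. The hook is in its stand at (440,213), the bystanders haven't moved, and the arm is clear.

```bash
python3 -c "
from cell import arm
print(arm.job_done())"
```

```text
the job is handed in; nothing more can be done
None
```

I pulled the parcel out of the gap with the hook, laid it flat in the green tray, put the hook back in its stand and handed the job in at about 25 s; the hand-in returned no verdict.

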